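Work the levelling wedge out from under the grow box

TASK

The wooden wedge propping up the front of the white grow box is tight: work it loose by its orange fin with small, calm side pulls to and fro until it slides free (no jerking it out), so that the box settles level without being dragged along its mat or tipped up. Then lay the wedge flat, base down, in the middle of the steel tray, let go of it, and leave the jars, the mill and the herb pot standing where they are.

Things in the scene. Friction and masses are not known exactly. Their poses are not given: they have to be found in the camera images.
- bar (a point): Fixed point: middle of the steel bar (10 mm thick, along y) under the grow box's front edge, 8 mm above the counter (its underside when the box is level). x points level into the box, so the wedge comes out along -x; z up. The white box, 200 deep, 320 wide, 175 high, fills x from -5 to 195 mm. Between its front feet, either side of the wedge, are 120 mm. Does not move with the box.
- glide (a joint): How far the box (4 kg, half of it on the wedge) was dragged along -x of bar, m; 0 at the start. On smooth glides: about 4 N drags it. Pulled straight, the wedge drags it along; while the wedge is swung to and fro about the spot under the bar (0.3 rad per swing, under 5 mm of outward travel each), bar friction cancels lengthwise and the box stays. It cannot move sideways.
- case (a joint): Tip of the grow box about its rear edge, rad: 0 = level, about 0.02 to 0.03 at the start, grows as the front rises.
- fin (a point): Centre of the wedge's upright orange fin, its handle: 14 mm thick (y), 34 long (x), from 20 to 66 mm above the wedge's flat underside; this point is 42 mm above it. x along the wooden wedge towards its thin tip, z up. Wedge: 160 mm long, 50 wide, 0.12 kg; tail end at x = -20 mm, tip at x = +140; 20 mm thick up to x = +40, then sloping evenly to 6 mm at the tip.
- wedge_mid (a point): Middle of the wedge's length, on its centre line, 10 mm above its underside: 60 mm ahead of fin along x and 32 mm lower; same axes. At the start 40 to 50 mm of the tip is behind the bar; with 14 mm or less behind it the box is level and the wedge loose.
- tray: Shallow open steel tray fixed to the counter, 215 mm (x) by 105 mm (y) outside, 22 mm high, walls and floor about 4 to 5 mm; origin at the centre of its underside, x along its length.
- jar_a: Bystander: low spice jar with a green cap, 42 mm across, 62 high, loose; origin under its centre.
- jar_b: Bystander: low spice jar with a blue cap, 42 mm across, 62 high, loose; origin under its centre.
- mill: Bystander: dark wooden pepper mill, 52 mm across, 130 high, loose; origin under its centre.
- herb: Bystander: small metal herb pot, 60 mm across, 120 high with its leaves, loose; origin under its centre.
Mind the look-alikes: they are no part of the job. What is shaped like the part that bears fin but blue or purple is not meant.

How it is judged:
On the way:
1. the wedge is out and the grow box stands level (value of joint case below 0.004 rad and x of wedge_mid in the frame of bar below -0.08 m), for 0.2 s.
At the end, for the whole second after the job is handed in: The wedge lies flat on its base on the floor of the tray (its middle within 30 mm of the tray's centre each way, tilted less than 0.06 rad), at rest; the grow box is level (tip under 0.004 rad) and within 8 mm of where it stood (value of joint case below 0.004 rad and x of wedge_mid in the frame of tray between -0.03 and 0.03 m and y of wedge_mid in the frame of tray between -0.03 and 0.03 m and z of wedge_mid in the frame of tray below 0.019 m and angle between wedge_mid's own z axis and vertical below 0.06 rad and linear speed of wedge below 0.02 m/s and value of joint glide between -0.008 and 0.008 m); the robot touches nothing.
It fails at once if the grow box is dragged or pushed more than 8 mm along its mat (value of joint glide above 0.008 m or value of joint glide below -0.008 m).
It fails at once if the grow box is tipped up further (beyond 0.06 rad) (value of joint case above 0.06 rad).
It fails at once if a bystander is moved by more than 15 mm or knocked over (distance of any of jar_a, jar_b, mill, herb from where it was at the start of the episode above 0.015 m or angle between any of jar_a, jar_b, mill, herb's own z axis and vertical above 0.5 rad).
It fails at once if the wedge is jerked (faster than 0.15 m/s) while its tip is still under the grow box (x of wedge_mid in the frame of bar above -0.078 m and linear speed of wedge above 0.15 m/s).
It also fails if it takes over 67 s, if anything falls off the work surface, if the arm or the gripper's body presses on something with over 40 N, if the wrist force passes 120 N, or if a joint passes its speed limit or range.

ROBOT

A 6-joint arm with a two-finger parallel gripper is mounted at the origin on the work surface. World frame = base frame: x ahead of the robot, y to its left, z up, the work surface at z = 0. Lengths are in m, angles in rad, forces in N, time in s.
With the tool pointing down it reaches from about 0.35 to 0.775 m from the base axis. Payload 7.3 kg.
Tool frame: the origin (TCP) lies at the very end of the fingers, on their centre line; the grasp point (between the pads) lies 19 mm behind it (robot.hold_point_z is the distance from the TCP to the grasp point, in m); y points along the fingers, z is the direction in which the jaws open and shut, and the axes are right-handed (so a half turn about y gives the same grasp; the last joint's range is limited). The gripper opens to 92 mm and grips with 3 to 60 N. Pads are 19 mm wide; open, the fingers measure 130 mm over their backs; the gripper's body (75 mm by 190 mm) begins 47 mm behind the grasp point.
Start: joints at [1.013, 0.342, 1.524, -0, 1.275, -0.146], TCP at [0.21, 0.481, 0.227] pointing down, gripper open.
Joint ranges: [-2.53, 2.53], [-0.77, 2.02], [0.04, 2.7], [-1, 4.14], [0.28, 2.66], [-3.11, 3.11]. Speed limits (rad/s): [2.57, 2.57, 3.14, 3.14, 3.14, 3.14].

INTERFACE

Orientations are given as [roll, pitch, yaw] about the fixed x, y, z axes, in that order (R = Rz(yaw) Ry(pitch) Rx(roll)).
In Python, from cell import robot gives the robot as it stands.
- The arm moves only by the shell command python3 -m crank 'ROWS' [OPENING] [FORCE]. ROWS is a JSON object of lists of equal length, an entry for each row: "xyz": the shift along the tool's x, y, z in cm, a list of three; "roll": the turn about the tool's y in degrees. A call has 1 to 20 rows; each row shifts and turns the commanded pose from where the row before left it, along the tool's axes as they then stand; what a row does not reach is not made up. A row lasts 1/10 s, in which the tool goes at most 50 mm and 8.59 degrees, less where a joint would pass 70% of its speed; a pose out of reach is approached as far as the arm can. A call is refused whole if a number of a shift passes 5 or a number of a turn 8.59, either way. A call with a gripper value outside its range is refused whole. OPENING is the gripper command: -1 is fully open, 1 is shut, values between are in proportion, set as the call begins (- or left out, the last holds). The fingers move at their own pace and stop on an object; FORCE is the grip in N (left out, the last holds). Time passes only in rows, so rows that do not move let the fingers close. It gives the time, the measured TCP pose, the force and the opening at its end, in the units of the state.
- robot.observe(): the state, without advancing time (a new reading comes with each control period).
- robot.read_camera(name): name is "side" or "top" or "wrist"; returns the picture (480x640x3 uint8, red, green, blue); there is no depth.
- robot.calibration(name): a dict with "intrinsics" (3x3 intrinsics, pixels), "pose" (4x4, takes a point from camera to world coordinates). Camera axes: x right, y down, z forward; pixel columns grow to the right and rows downward; lengths in m; the calibration is good to about 2 mm. A picture is of the moment at which its call begins: read the wrist's pose just before it. calibration takes no time and is no camera call; for the wrist camera it gives the pose at the moment of the call.
- robot.hand_in(): hands the job in, once; it reports no verdict.
The state is a dict: "time": time; "qpos": joint angles; "qvel": joint speeds; "joint_efforts": joint torques, N m; "tool_pos": TCP position; "tool_rot": TCP orientation; "contact_force": force on the tool from outside, world axes, zero at the start; "torque": the same for the moment, N m; "opening": finger opening in m.
Only numpy, scipy, OpenCV 4.12 (cv2) and the standard library are available. Lean on these libraries where they do the work, as an engineer would, in place of code of your own. Each camera call takes 0.05 s, during which the arm holds its last target.

## Working session

There is one attempt and no reset: what is moved stays moved. The work goes in short steps, Python scripts to look and compute and a shell command to move; the robot and the scene stay as the last step left them, time stands still between calls to the robot, and variables do not carry over. Pictures are saved under pics/ and viewed, and the job is handed in when it is done.

```bash
ls; mkdir -p pics
python3 - <<'E'
from cell import robot
import cv2
print(robot.observe())
for n in ("side","top","wrist"):
    c=robot.calibration(n); print(n,c["intrinsics"].tolist(),c["pose"].round(4).tolist() if hasattr(c["pose"],'round') else c["pose"])
    cv2.imwrite(f"pics/{n}0.png",robot.read_camera(n)[:,:,::-1])
print(robot.hold_point_z)
E
```

```text
pics
{'time': 0.0, 'qpos': array([ 1.01300202e+00,  3.42725003e-01,  1.52501912e+00, -1.92940550e-05,
        1.27539848e+00, -1.45993978e-01]), 'qvel': array([-1.67589470e-03, -1.17216926e-03, -1.52934669e-03,  5.14616467e-05,
       -9.42299018e-04, -1.60976001e-04]), 'joint_efforts': array([-2.72114776e-03, -4.31243491e+01, -2.44216651e+01,  7.14393798e-02,
        5.62579965e-02, -1.27126186e-04]), 'tool_pos': array([0.20989953, 0.48076766, 0.22604305]), 'tool_rot': array([-1.57233247e+00,  2.07227018e-04, -4.11794855e-01]), 'contact_force': array([0.46913542, 0.43853506, 0.10888393]), 'torque': array([ 0.00811693, -0.02377921,  0.027695  ]), 'opening': 0.09172109740259378}
side [[495.24778352811364, 0.0, 335.27346605364585], [0.0, 495.24778352811364, 245.4465502543468], [0.0, 0.0, 1.0]] [[-0.5065, -0.7559, 0.4148, 0.1154], [-0.8622, 0.4401, -0.2508, 0.2428], [0.007, -0.4847, -0.8747, 0.997], [0.0, 0.0, 0.0, 1.0]]
top [[563.5310829759187, 0.0, 313.947946253206], [0.0, 563.5310829759187, 239.01932314576044], [0.0, 0.0, 1.0]] [[-0.0128, -0.9985, 0.0534, 0.4786], [-0.9999, 0.013, 0.0023, 0.0054], [-0.003, -0.0533, -0.9986, 1.3832], [0.0, 0.0, 0.0, 1.0]]
wrist [[333.8306953578959, 0.0, 325.0677113115996], [0.0, 333.8306953578959, 242.030403897221], [0.0, 0.0, 1.0]] [[0.4003, 0.8868, 0.231, 0.1486], [0.9164, -0.3866, -0.1036, 0.5089], [-0.0026, 0.2532, -0.9674, 0.3841], [0.0, 0.0, 0.0, 1.0]]
0.0188
```

View pics/side0.png

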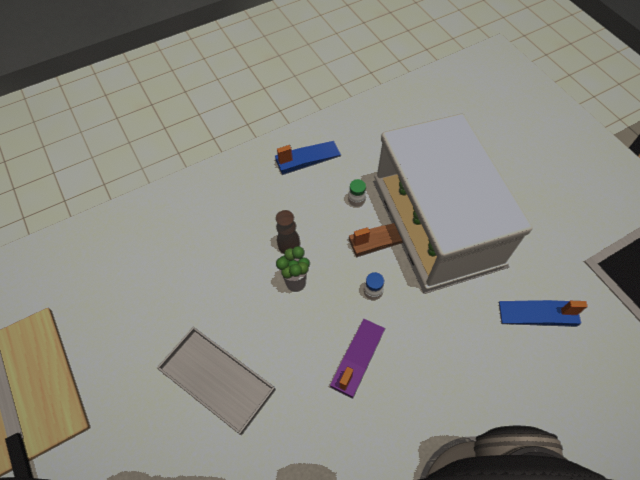

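View pics/top0.png

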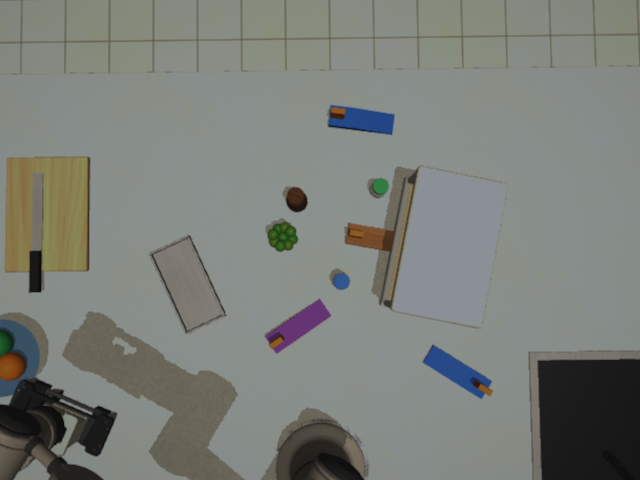

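View pics/wrist0.png

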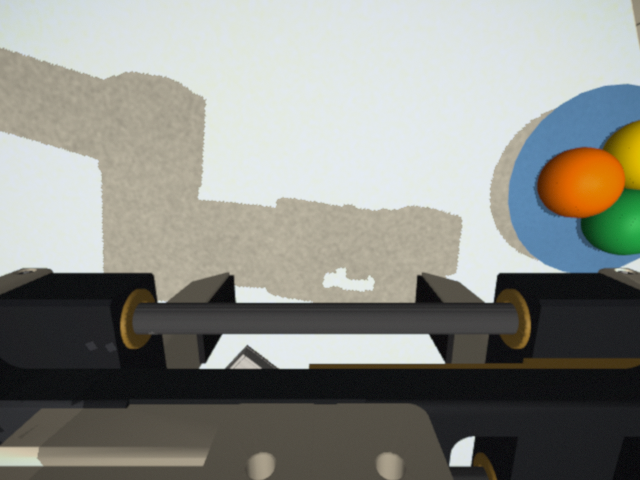

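Run:
```python
import cv2
a=cv2.imread("pics/top0.png");b=cv2.imread("pics/side0.png")
cv2.imwrite("pics/t1.png",cv2.resize(a[205:285,320:420],None,fx=8,fy=7.5,interpolation=cv2.INTER_CUBIC)[:600,:800])
cv2.imwrite("pics/s1.png",cv2.resize(b[180:300,330:450],None,fx=5,fy=5,interpolation=cv2.INTER_CUBIC))
cv2.imwrite("pics/t2.png",cv2.resize(a[225:345,140:240],None,fx=5,fy=5,interpolation=cv2.INTER_CUBIC))
```

```text
(no output)
```

View pics/t1.png

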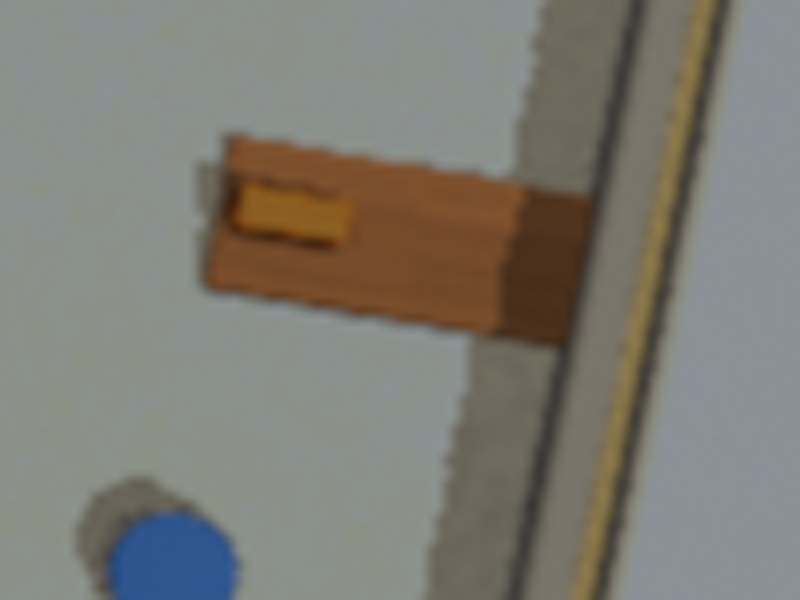

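View pics/s1.png

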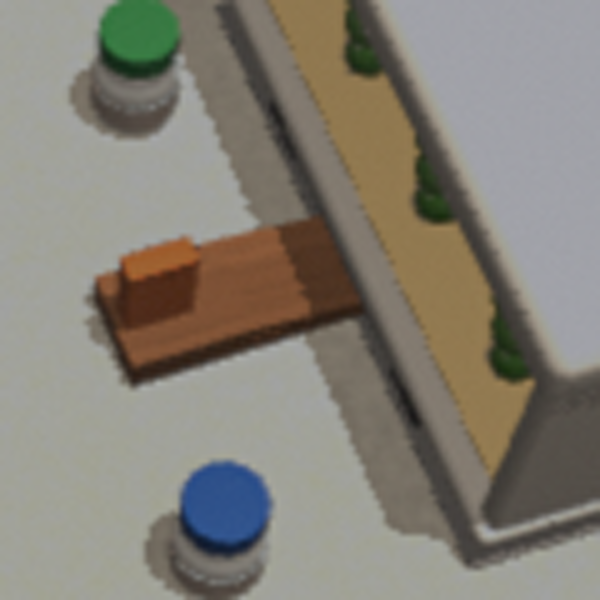

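View pics/t2.png

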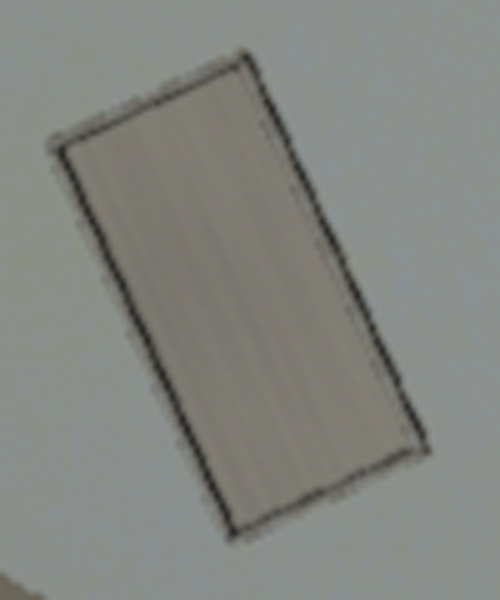

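```bash
cat > h.py <<'E'
import numpy as np
from cell import robot
C={n:robot.calibration(n) for n in("side","top")}
def ray(n,p,c=None):
    c=c or C[n]; K=np.array(c["intrinsics"]);T=np.array(c["pose"])
    d=T[:3,:3]@np.linalg.solve(K,[p[0],p[1],1.]); return T[:3,3],d
def onz(n,p,z,c=None):
    o,d=ray(n,p,c); return (o+d*(z-o[2])/d[2])
def tri(a,b):
    o1,d1=ray("top",a);o2,d2=ray("side",b)
    s=np.linalg.lstsq(np.c_[d1,-d2],o2-o1,rcond=None)[0]
    p,q=o1+d1*s[0],o2+d2*s[1]; return (p+q)/2,np.linalg.norm(p-q)
def proj(n,P,c=None):
    c=c or C[n]; K=np.array(c["intrinsics"]);T=np.array(c["pose"])
    v=K@(T[:3,:3].T@(np.array(P)-T[:3,3])); return v[:2]/v[2]
E
python3 - <<'E'
from h import *
np.set_printoptions(precision=4,suppress=True)
print("fin top",tri((356.6,233.8),(362,231.8)), onz("top",(356.6,233.8),.066),onz("side",(362,231.8),.066))
print("tailL",tri((349,223.4),(349.4,235.6)),"tailR",tri((346,243.4),(357,253.6)))
f=lambda p:(320+p[0]/8,205+p[1]/7.5)
for p in [(232,138),(208,288)]: print(onz("top",f(p),.02))
e=[onz("top",f(p),.02)for p in[(240,138),(590,198),(215,290),(560,345)]]
for a,b in((0,1),(2,3)): d=e[b]-e[a];print("wedge yaw",np.degrees(np.arctan2(d[1],d[0])))
c=[onz("top",p,.186) for p in[(419,167),(506,183),(481,327),(392,312)]];print(c)
for a,b in((0,1),(3,2),(0,3),(1,2)): d=c[b]-c[a];print("box",np.degrees(np.arctan2(d[1],d[0])),np.linalg.norm(d))
t=[onz("top",(140+a/5,225+b/5),.022)for a,b in[(247,53),(430,452),(232,540),(50,145)]]
print("tray",t,np.mean(t,0))
for i in range(4): d=t[(i+1)%4]-t[i];print(np.degrees(np.arctan2(d[1],d[0])),np.linalg.norm(d))
for n,a,z in(("jara",(380,187),.062),("jarb",(341,281),.062),("mill",(296.5,199),.12),("herb",(283,236.5),.1)):print(n,onz("top",a,z))
for n,a,z in(("jara",(357.5,187),.062),("jarb",(375,281),.062),("mill",(285.5,218),.13),("herb",(294,263),.1)):print(n,onz("side",a,z))
E
```

```text
fin top (array([ 0.5596, -0.0927,  0.0614]), np.float64(0.001978943830498365)) [ 0.5599 -0.0916  0.066 ] [ 0.5569 -0.0919  0.066 ]
tailL (array([ 0.5878, -0.0785,  0.0152]), np.float64(0.0030993686452182676)) tailR (array([ 0.5396, -0.07  ,  0.0136]), np.float64(0.001907570297622586))
[ 0.5883 -0.0769  0.02  ]
[ 0.5398 -0.0689  0.02  ]
wedge yaw -101.14872280182105
wedge yaw -100.40919156318573
[array([ 0.694 , -0.2187,  0.186 ]), array([ 0.6571, -0.4037,  0.186 ]), array([ 0.3523, -0.3416,  0.186 ]), array([ 0.3861, -0.1547,  0.186 ])]
box -101.29550334390038 0.18863820546005539
box -100.25307225910178 0.18992314386141498
box 168.2571802854279 0.3145433019072395
box 168.48307977564627 0.3110807954082797
tray [array([0.5635, 0.31  , 0.022 ]), array([0.3703, 0.2222, 0.022 ]), array([0.3295, 0.3174, 0.022 ]), array([0.5202, 0.4054, 0.022 ])] [0.4459 0.3138 0.022 ]
-155.565751916893 0.21223876634532138
113.18463834301039 0.10360347947896836
24.750921882976655 0.20998153441212478
-65.56517935534822 0.10473940218254302
jara [ 0.67   -0.1489  0.062 ]
jarb [ 0.4501 -0.0535  0.062 ]
mill [0.6369 0.0465 0.12  ]
herb [0.5538 0.0789 0.1   ]
jara [ 0.666  -0.1479  0.062 ]
jarb [ 0.4445 -0.0539  0.062 ]
mill [0.634  0.0501 0.13  ]
herb [0.5478 0.0786 0.1   ]
```

```bash
python3 -m crank '{"xyz":[[1.5,0,-1.1],[3.2,0,-2.25],[3.2,0,-2.25],[3.2,0,-2.25],[3.2,0,-2.25],[3.2,0,-2.25],[3.2,0,-2.25],[3.2,0,-2.25],[3.2,0,-2.25],[3.2,0,-2.25],[3.2,0,-2.25],[3.2,0,-2.25],[3.2,0,-2.25],[3.2,0,-2.25],[3.2,0,-2.25],[3.2,0,-2.25],[3.2,0,-2.25],[3.2,0,-2.25],[0,0,0],[0,0,0]],"roll":[0,0,0,0,0,0,0,0,0,0,0,0,0,0,0,0,0,0,0,0]}'
python3 -m crank '{"xyz":[[0,0,0],[0,0,0],[0,0,0],[0,0,0],[0,0,0],[0,0,0],[0,0,0],[0,0,0],[0,0,0],[0,0,0],[0,0,0],[0,0,0],[0,0,0]],"roll":[4.4,8,8,8,8,8,8,8,8,5,4,0,0]}' -0.2
python3 - <<'E'
from h import *
import cv2
c=robot.calibration("wrist");print(np.array(c["pose"]).round(4).tolist())
np.save("cw.npy",np.array(c["pose"]))
for n in("wrist","top","side"): cv2.imwrite(f"pics/{n}2.png",robot.read_camera(n)[:,:,::-1])
o=robot.observe();print(o["tool_pos"],o["tool_rot"],o["time"],o["qpos"])
E
```

```text
time: 2.15
tool_pos: [0.5646, -0.1037, 0.2258]
tool_rot: [-1.571, 0.002, -0.413]
contact_force: [-0.4, 1.2, -0.8]
opening: 0.0917
time: 3.45
tool_pos: [0.5645, -0.1022, 0.2269]
tool_rot: [-1.571, 0.0, -1.76]
contact_force: [-0.0, 0.0, 0.0]
opening: 0.055
[[0.9822, -0.1816, -0.0475, 0.5779], [-0.1878, -0.95, -0.2494, -0.035], [0.0002, 0.2539, -0.9672, 0.3848], [0.0, 0.0, 0.0, 1.0]]
[ 0.56475097 -0.10281231  0.22678414] [-1.57079969e+00  1.29590116e-04 -1.76118396e+00] 3.6 [-3.13637979e-01  4.32390754e-01  1.38469936e+00  1.32181526e-04
  1.32452182e+00 -1.23282568e-01]
```

View pics/wrist2.png

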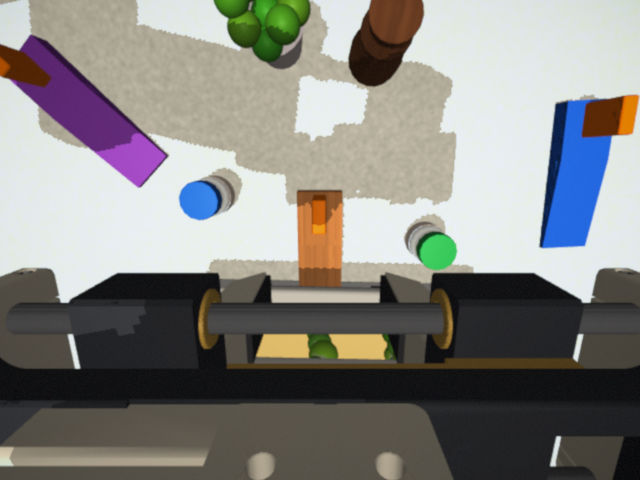

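View pics/side2.png

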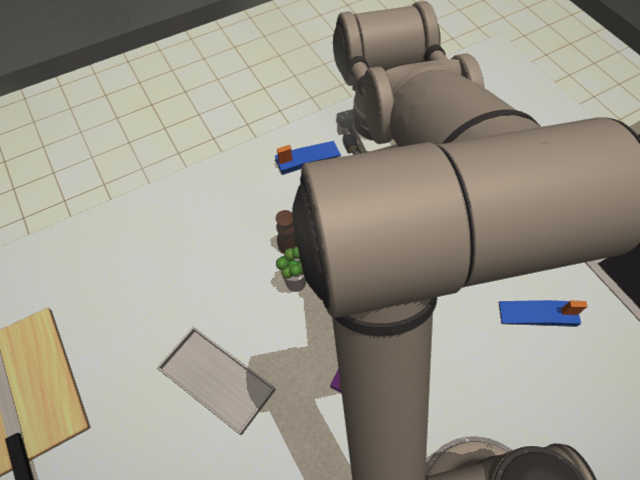

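Run:
```python
import cv2
a=cv2.imread("pics/wrist2.png")
cv2.imwrite("pics/w3.png",cv2.resize(a[180:300,260:380],None,fx=5,fy=5,interpolation=cv2.INTER_CUBIC))
```

```text
(no output)
```

View pics/w3.png

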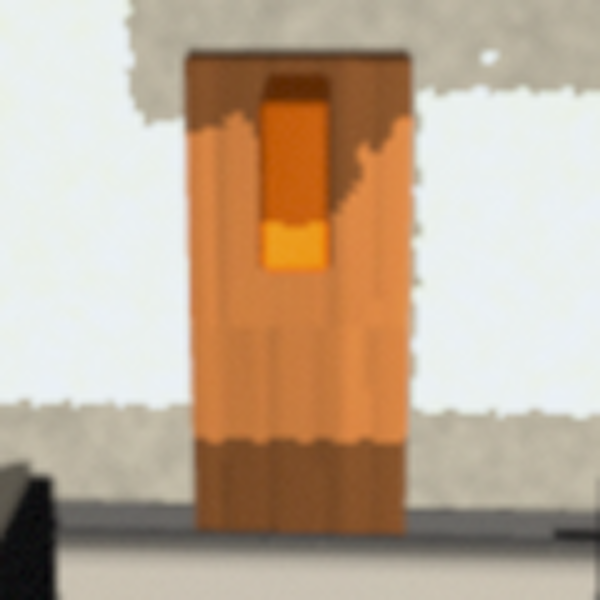

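Run:
```python
from h import *
np.set_printoptions(precision=4,suppress=True)
c={"intrinsics":robot.calibration("wrist")["intrinsics"],"pose":np.load("cw.npy")}
f=lambda p:(260+p[0]/5,180+p[1]/5)
print("fin",onz("",f((296,185)),.066,c))
a,b=[onz("",f(p),.02,c) for p in((188,55),(411,55))];print(a,b,(a+b)/2,np.linalg.norm(a-b))
e,g=[onz("",f(p),.018,c) for p in((197,533),(405,533))];print(e,g,(e+g)/2)
d=(e+g)/2-(a+b)/2;print(np.degrees(np.arctan2(d[1],d[0])),np.linalg.norm(d))
d=b-a;print(np.degrees(np.arctan2(d[1],d[0])))
for n,p in(("b",(200,200)),("a",(438,251))):print(n,onz("",p,.062,c))
```

```text
fin [ 0.5613 -0.0915  0.066 ]
[ 0.5414 -0.0671  0.02  ] [ 0.589  -0.0762  0.02  ] [ 0.5652 -0.0717  0.02  ] 0.048445499899480465
[ 0.52   -0.1771  0.018 ] [ 0.5681 -0.1863  0.018 ] [ 0.544  -0.1817  0.018 ]
-100.88169697292244 0.11209724267335892
-10.822870272056429
b [ 0.451  -0.0542  0.062 ]
a [ 0.6719 -0.1487  0.062 ]
```

```bash
python3 -m crank '{"xyz":[[-0.5,0,-0.3],[-0.5,0.7,-0.27],[0,1.5,0],[0,2,0],[0,2,0],[0,2,0],[0,2,0],[0,2,0],[0,2,0],[0,2,0],[0,1.5,0],[0,1,0],[0,0.7,0],[0,0.5,0],[0,0.2,0],[0,0,0],[0,0,0]],"roll":[0,0,0,0,0,0,0,0,0,0,0,0,0,0,0,0,0]}' 0.3
python3 - <<'E'
from h import *
import cv2
for n in("wrist","top"): cv2.imwrite(f"pics/{n}4.png",robot.read_camera(n)[:,:,::-1])
o=robot.observe();print(o["tool_pos"],o["tool_rot"],o["time"],o["opening"],o["contact_force"])
E
```

```text
time: 5.3
tool_pos: [0.5616, -0.0924, 0.0262]
tool_rot: [-1.57, -0.0, -1.763]
contact_force: [0.4, -0.6, -0.5]
opening: 0.0327
[ 0.56152784 -0.09238445  0.02620691] [-1.56980870e+00 -1.20452534e-05 -1.76269408e+00] 5.4 0.03216350581702741 [ 0.19976934 -0.06442454  0.68901998]
```

View pics/wrist4.png

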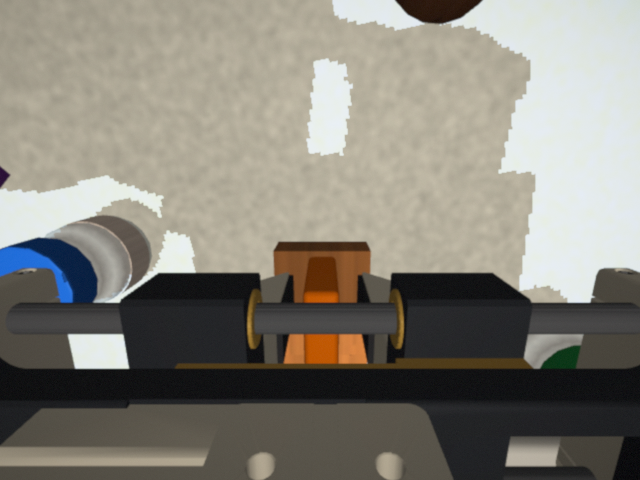

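View pics/top4.png

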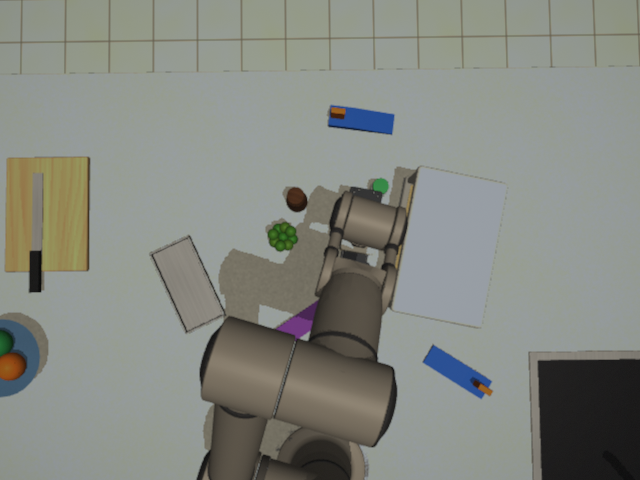

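```bash
python3 -m crank '{"xyz":[[0,0,0],[0,0,0],[0,0,0],[0,0,0],[0,0,0],[0,0,0],[0,0,0]],"roll":[0,0,0,0,0,0,0]}' 1 45
```

```text
time: 6.1
tool_pos: [0.5602, -0.0921, 0.0258]
tool_rot: [-1.573, 0.0, -1.763]
contact_force: [-4.4, 0.0, 4.9]
opening: 0.0136
```

```bash
python3 -m crank '{"xyz":[[-0.02,0,-0.49],[-0.02,0,-0.49],[-0.02,0,-0.49]],"roll":[-2.9,-2.9,-2.9]}'
python3 -m crank '{"xyz":[[-0.05,0,0.49],[-0.05,0,0.49],[-0.05,0,0.49],[-0.05,0,0.49],[-0.05,0,0.5],[-0.05,0,0.5]],"roll":[2.9,2.9,2.9,2.9,2.9,2.9]}'
```

```text
time: 6.4
tool_pos: [0.5473, -0.089, 0.0259]
tool_rot: [-1.569, 0.001, -1.61]
contact_force: [1.5, 4.7, 0.3]
opening: 0.0138
time: 7.0
tool_pos: [0.5743, -0.0913, 0.0259]
tool_rot: [-1.576, -0.001, -1.916]
contact_force: [-10.0, 1.3, 9.4]
opening: 0.0143
```

```bash
python3 -m crank '{"xyz":[[-0.05,0,-0.51],[-0.05,0,-0.51],[-0.05,0,-0.51],[-0.05,0,-0.52],[-0.05,0,-0.52],[-0.05,0,-0.52]],"roll":[-2.9,-2.9,-2.9,-2.9,-2.9,-2.9]}'
python3 -m crank '{"xyz":[[-0.05,0,0.53],[-0.05,0,0.53],[-0.05,0,0.53],[-0.05,0,0.53],[-0.05,0,0.54],[-0.05,0,0.54]],"roll":[2.9,2.9,2.9,2.9,2.9,2.9]}'
python3 - <<'E'
from h import *
import cv2
a=cv2.imread("pics/top0.png");b=robot.read_camera("top")[:,:,::-1].copy();cv2.imwrite("pics/top5.png",b)
s=(slice(160,335),slice(380,510))
g=[cv2.cvtColor(i[160:335,420:512],cv2.COLOR_BGR2GRAY).astype(np.float32) for i in(a,b)]
print(cv2.phaseCorrelate(g[0],g[1],cv2.createHanningWindow(g[0].shape[::-1],cv2.CV_32F)))
cv2.imwrite("pics/cmp5.png",np.hstack([cv2.resize(i[s],None,fx=3,fy=3) for i in(a,b)]))
E
```

```text
time: 7.6
tool_pos: [0.5481, -0.0823, 0.0259]
tool_rot: [-1.568, -0.0, -1.609]
contact_force: [2.7, -0.2, -1.1]
opening: 0.014
time: 8.2
tool_pos: [0.5764, -0.0841, 0.0259]
tool_rot: [-1.576, -0.001, -1.916]
contact_force: [-11.3, 0.9, 10.1]
opening: 0.0139
((-0.11837301244743514, -7.1909796641164405), 0.277600187725491)
```

View pics/cmp5.png

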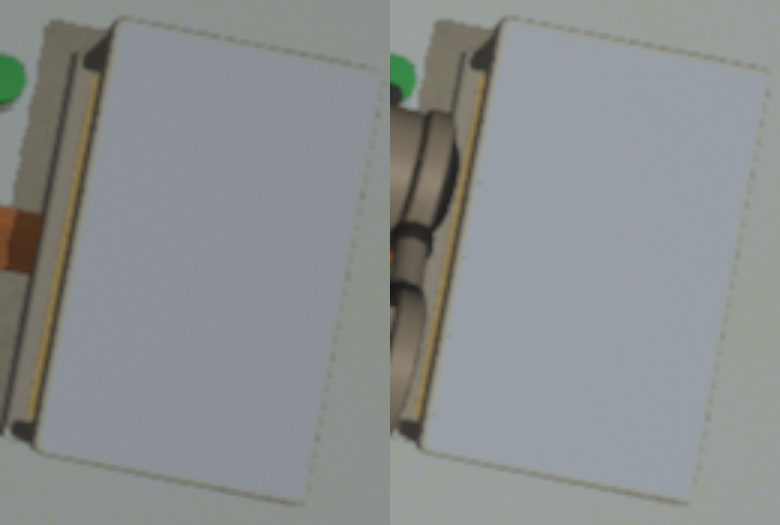

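```bash
cat > cmp.py <<'E'
from h import *
import cv2
def ecc(a,b,r0,r1,c0,c1):
    g=[cv2.cvtColor(i[r0:r1,c0:c1],cv2.COLOR_BGR2GRAY).astype(np.float32) for i in(a,b)]
    g=[(x-x.mean())/x.std() for x in g]
    W=np.eye(2,3,dtype=np.float32)
    try:
        cc,W=cv2.findTransformECC(g[0],g[1],W,cv2.MOTION_TRANSLATION,(3,200,1e-6),None,3)
    except cv2.error as e: return "fail"
    return round(float(cc),3),W[:,2].round(2)
def run(b):
    a=cv2.imread("pics/top0.png")
    print("top rear",ecc(a,b,175,335,460,515)); print("top bottom corner",ecc(a,b,295,335,440,500))
    print("lip upper",ecc(a,b,165,200,396,425)); print("lip lower",ecc(a,b,285,320,378,420))
E
python3 -c "
from cmp import *
run(cv2.imread('pics/top5.png'))"
```

```text
top rear (0.949, array([-1.05, -0.28], dtype=float32))
top bottom corner (0.979, array([-1.04, -0.26], dtype=float32))
lip upper (0.981, array([-1.15, -0.22], dtype=float32))
lip lower (0.965, array([-1.23, -0.21], dtype=float32))
```

```bash
cat >> cmp.py <<'E'
def lip(b):
    a=cv2.imread("pics/top0.png")
    for r0,r1,base in((178,192,404),(284,302,383)):
        o=[]
        for i in(a,b):
            g=cv2.cvtColor(i,cv2.COLOR_BGR2GRAY).astype(float)
            xs=[]
            for r in range(r0,r1):
                c0=int(round(404-(r-180)*23/123)); p=g[r,c0-6:c0+7]
                w=np.clip(np.median(p)-10-p,0,None); xs.append((w*np.arange(c0-6,c0+7)).sum()/max(w.sum(),1e-6))
            o.append(np.array(xs))
        print(r0,np.round(o[1]-o[0],1),np.median(o[1]-o[0]))
E
python3 - <<'E'
from cmp import *
b=cv2.imread('pics/top5.png');lip(b);a=cv2.imread("pics/top0.png")
cv2.imwrite("pics/l5.png",np.vstack([np.hstack([cv2.resize(i[170:200,392:425],None,fx=12,fy=10,interpolation=cv2.INTER_NEAREST) for i in(a,b)]),np.hstack([cv2.resize(i[282:312,374:407],None,fx=12,fy=10,interpolation=cv2.INTER_NEAREST) for i in(a,b)])]))
E
```

```text
178 [ 0.5  0.   0.3  0.1  0.3  1.1 -0.5 -0.5 -0.5 -0.4 -0.4 -0.5 -0.5 -0.5] -0.39838915470494385
284 [ 3.4 -1.8 -3.5 -2.8 -4.2 -3.2 -4.7 -4.1 -4.8 -4.8 -4.  -5.  -4.6 -4.4
 -4.2 -4.1 -4.5  0.4] -4.13341384863125
```

View pics/l5.png

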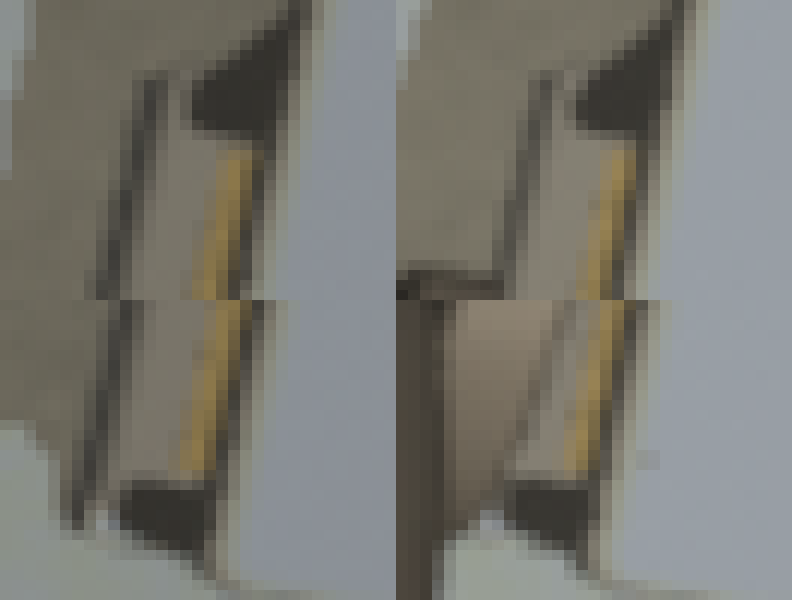

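```bash
python3 -m crank '{"xyz":[[-0.04,0,-0.55],[-0.04,0,-0.55],[-0.04,0,-0.55],[-0.04,0,-0.55],[-0.04,0,-0.56],[-0.04,0,-0.56]],"roll":[-2.9,-2.9,-2.9,-2.9,-2.9,-2.9]}'
python3 -m crank '{"xyz":[[-0.04,0,0.56],[-0.04,0,0.56],[-0.04,0,0.57],[-0.04,0,0.57],[-0.04,0,0.57],[-0.04,0,0.57]],"roll":[2.9,2.9,2.9,2.9,2.9,2.9]}'
python3 - <<'E'
from cmp import *
b=robot.read_camera("top")[:,:,::-1].copy();cv2.imwrite("pics/top6.png",b);run(b);lip(b)
E
```

```text
time: 8.85
tool_pos: [0.5482, -0.075, 0.0259]
tool_rot: [-1.568, 0.0, -1.609]
contact_force: [3.4, 1.4, -2.0]
opening: 0.0136
time: 9.45
tool_pos: [0.5782, -0.0777, 0.0259]
tool_rot: [-1.577, -0.001, -1.916]
contact_force: [-11.9, 1.2, 10.6]
opening: 0.0138
top rear (0.967, array([-1.82, -0.32], dtype=float32))
top bottom corner (0.981, array([-1.86, -0.38], dtype=float32))
lip upper (0.976, array([-1.84, -0.28], dtype=float32))
lip lower (0.979, array([-1.79, -0.46], dtype=float32))
178 [ 0.4  0.3  0.4  0.3  0.7  1.3 -0.7 -0.6 -0.6 -0.7 -0.8 -0.6 -0.6 -0.6] -0.5659784192220059
284 [ 0.5  0.1 -0.3 -0.2 -0.2 -0.3 -0.6 -0.2 -0.6 -1.3 -0.8 -0.9 -1.5 -2.
 -2.  -1.7  0.9  0.3] -0.4492950290163833
```

```bash
python3 -m crank '{"xyz":[[-0.04,0,-0.58],[-0.04,0,-0.58],[-0.04,0,-0.59],[-0.04,0,-0.59],[-0.04,0,-0.59],[-0.04,0,-0.59]],"roll":[-2.9,-2.9,-2.9,-2.9,-2.9,-2.9]}'
python3 -m crank '{"xyz":[[-0.04,0,0.6],[-0.04,0,0.6],[-0.04,0,0.6],[-0.04,0,0.6],[-0.04,0,0.6],[-0.04,0,0.6]],"roll":[2.9,2.9,2.9,2.9,2.9,2.9]}'
python3 - <<'E'
from cmp import *
b=robot.read_camera("top")[:,:,::-1].copy();cv2.imwrite("pics/top7.png",b);run(b);lip(b)
E
```

```text
time: 10.1
tool_pos: [0.5482, -0.0684, 0.0259]
tool_rot: [-1.568, 0.0, -1.609]
contact_force: [1.3, 2.4, -1.7]
opening: 0.0138
time: 10.7
tool_pos: [0.58, -0.0714, 0.0259]
tool_rot: [-1.578, -0.001, -1.916]
contact_force: [-13.1, 1.9, 12.8]
opening: 0.0139
top rear (0.913, array([-2.56, -0.44], dtype=float32))
top bottom corner (0.962, array([-2.64, -0.54], dtype=float32))
lip upper (0.967, array([-2.51, -0.29], dtype=float32))
lip lower (0.985, array([-2.5 , -0.65], dtype=float32))
178 [ 0.6  0.2  0.  -0.   0.7  1.9 -0.7 -0.9 -0.9 -1.1 -1.  -0.7 -0.8 -0.9] -0.7236167341430644
284 [ 3.4 -1.7 -0.9 -1.8 -2.1  0.3 -2.3 -2.2 -2.6 -2.  -0.4 -2.9 -3.3 -3.7
 -1.2  4.3  1.6 -0. ] -1.7482518232518203
```

```bash
python3 -m crank '{"xyz":[[-0.04,0,-0.61],[-0.04,0,-0.61],[-0.04,0,-0.62],[-0.04,0,-0.62],[-0.04,0,-0.62],[-0.04,0,-0.62]],"roll":[-2.9,-2.9,-2.9,-2.9,-2.9,-2.9]}'
python3 -m crank '{"xyz":[[-0.04,0,0.63],[-0.04,0,0.63],[-0.04,0,0.63],[-0.04,0,0.63],[-0.04,0,0.63],[-0.04,0,0.63]],"roll":[2.9,2.9,2.9,2.9,2.9,2.9]}'
python3 - <<'E'
from cmp import *
b=robot.read_camera("top")[:,:,::-1].copy();cv2.imwrite("pics/top8.png",b);run(b);lip(b)
E
```

```text
time: 11.35
tool_pos: [0.5485, -0.0617, 0.0259]
tool_rot: [-1.568, 0.0, -1.609]
contact_force: [2.9, 2.1, -1.3]
opening: 0.014
time: 11.95
tool_pos: [0.5818, -0.0649, 0.0259]
tool_rot: [-1.578, -0.001, -1.917]
contact_force: [-13.4, 2.3, 14.4]
opening: 0.0139
top rear (0.933, array([-3.22, -0.7 ], dtype=float32))
top bottom corner (0.974, array([-3.19, -0.7 ], dtype=float32))
lip upper (0.959, array([-3.21, -0.34], dtype=float32))
lip lower (0.973, array([-3.18, -0.88], dtype=float32))
178 [ 0.3 -0.  -0.  -0.2  0.3  4.2  2.   1.4  0.3  1.9  3.4 -1.2 -0.6 -0.4] 0.28694787097830954
284 [ 4.7  3.2  4.8  4.8  4.6  4.6  2.3  3.6  3.5  3.8  4.3  2.5  4.   4.9
  4.1  6.9  1.4 -0.2] 4.079159298114973
```

```bash
python3 -m crank '{"xyz":[[-0.03,0,-0.65],[-0.03,0,-0.65],[-0.03,0,-0.65],[-0.03,0,-0.65],[-0.03,0,-0.65],[-0.03,0,-0.65]],"roll":[-2.9,-2.9,-2.9,-2.9,-2.9,-2.9]}'
python3 -m crank '{"xyz":[[-0.03,0,0.66],[-0.03,0,0.66],[-0.03,0,0.66],[-0.03,0,0.66],[-0.03,0,0.66],[-0.03,0,0.66]],"roll":[2.9,2.9,2.9,2.9,2.9,2.9]}'
python3 - <<'E'
from cmp import *
b=robot.read_camera("top")[:,:,::-1].copy();cv2.imwrite("pics/top9.png",b);run(b)
a=cv2.imread("pics/top0.png")
cv2.imwrite("pics/l9.png",np.vstack([np.hstack([cv2.resize(i[170:200,392:425],None,fx=12,fy=10,interpolation=cv2.INTER_NEAREST) for i in(a,b)]),np.hstack([cv2.resize(i[282:312,374:407],None,fx=12,fy=10,interpolation=cv2.INTER_NEAREST) for i in(a,b)])]))
E
```

```text
time: 12.6
tool_pos: [0.5484, -0.0552, 0.026]
tool_rot: [-1.568, 0.0, -1.609]
contact_force: [3.0, 3.0, -1.2]
opening: 0.0135
time: 13.2
tool_pos: [0.5846, -0.0594, 0.0259]
tool_rot: [-1.576, -0.0, -1.917]
contact_force: [-8.8, 3.2, 10.4]
opening: 0.0139
top rear (0.927, array([-3.82, -0.64], dtype=float32))
top bottom corner (0.973, array([-3.81, -0.78], dtype=float32))
lip upper (0.955, array([-3.71, -0.42], dtype=float32))
lip lower (0.974, array([-3.64, -1.01], dtype=float32))
```

View pics/l9.png

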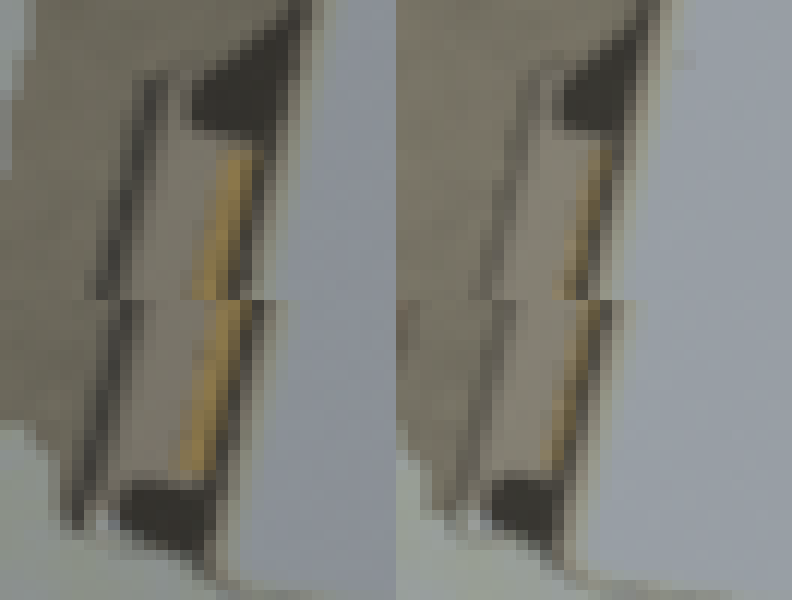

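```bash
python3 -m crank '{"xyz":[[-0.03,0,-0.68],[-0.03,0,-0.68],[-0.03,0,-0.68],[-0.03,0,-0.68],[-0.03,0,-0.69],[-0.03,0,-0.69]],"roll":[-2.9,-2.9,-2.9,-2.9,-2.9,-2.9]}'
python3 - <<'E'
from cmp import *
b=robot.read_camera("top")[:,:,::-1].copy();cv2.imwrite("pics/top10.png",b);run(b)
w=robot.read_camera("wrist")[:,:,::-1].copy();cv2.imwrite("pics/wrist10.png",w)
E
```

```text
time: 13.85
tool_pos: [0.5476, -0.0497, 0.0258]
tool_rot: [-1.569, -0.0, -1.609]
contact_force: [2.1, 0.6, -0.9]
opening: 0.0138
top rear (0.932, array([-3.85, -0.6 ], dtype=float32))
top bottom corner (0.972, array([-3.79, -0.75], dtype=float32))
lip upper (0.954, array([-3.7 , -0.42], dtype=float32))
lip lower (0.974, array([-3.64, -1.02], dtype=float32))
```

View pics/top10.png

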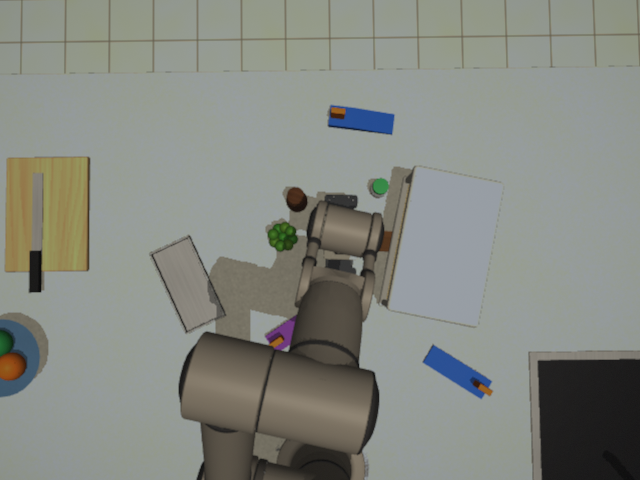

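```bash
python3 -m crank '{"xyz":[[-0.2,0,0],[-0.3,0,0],[-0.3,0,0],[-0.3,0,0],[-0.3,0,0],[-0.3,0,0],[-0.2,0,0],[0,0,0],[0,0,0]],"roll":[0,0,0,0,0,0,0,0,0]}'
python3 - <<'E'
from cmp import *
b=robot.read_camera("top")[:,:,::-1].copy();cv2.imwrite("pics/top11.png",b);run(b)
cv2.imwrite("pics/c11.png",cv2.resize(b[160:280,260:420],None,fx=5,fy=5,interpolation=cv2.INTER_CUBIC))
E
```

```text
time: 14.85
tool_pos: [0.548, -0.0303, 0.0258]
tool_rot: [-1.571, 0.001, -1.611]
contact_force: [0.7, 1.9, 2.8]
opening: 0.014
top rear (0.932, array([-3.86, -0.61], dtype=float32))
top bottom corner (0.973, array([-3.83, -0.8 ], dtype=float32))
lip upper (0.955, array([-3.72, -0.42], dtype=float32))
lip lower (0.974, array([-3.65, -1.04], dtype=float32))
```

View pics/c11.png

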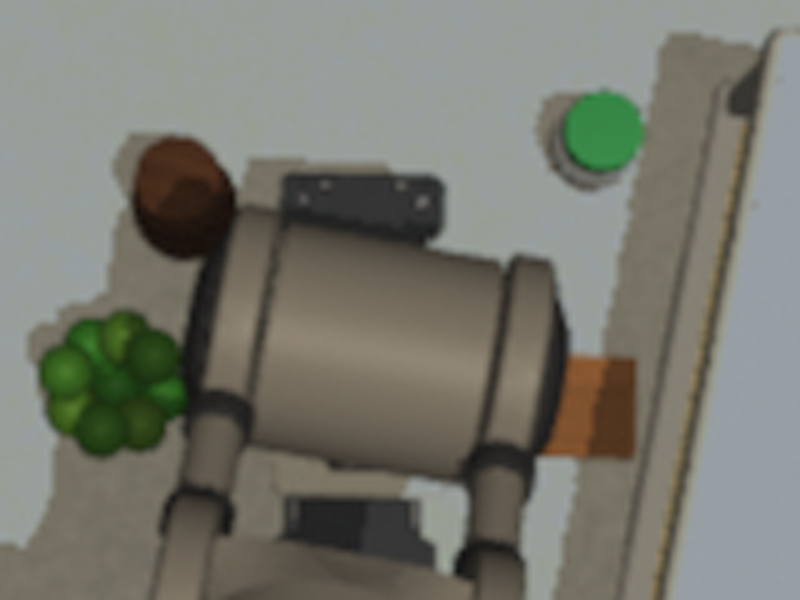

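```bash
python3 -m crank '{"xyz":[[-0.25,0,0],[-0.25,0,0],[0,0,0],[0,-0.5,0],[0,-1,0],[0,-1.5,0],[0,-2,0],[0,-2,0],[0,-2,0],[0,-2,0],[0,-2,0],[0,-2,0],[0,-1.5,0],[0,-0.5,0],[0,0,0]],"roll":[0,0,0,0,0,0,0,0,0,0,0,0,0,0,0]}'
python3 - <<'E'
from cmp import *
b=robot.read_camera("top")[:,:,::-1].copy();cv2.imwrite("pics/top12.png",b);run(b)
b=robot.read_camera("side")[:,:,::-1].copy();cv2.imwrite("pics/side12.png",b)
E
```

```text
time: 16.4
tool_pos: [0.5481, -0.0256, 0.1964]
tool_rot: [-1.57, 0.0, -1.611]
contact_force: [-0.6, -0.3, -1.8]
opening: 0.0137
top rear (0.93, array([-3.85, -0.61], dtype=float32))
top bottom corner (0.972, array([-3.83, -0.77], dtype=float32))
lip upper (0.954, array([-3.7 , -0.42], dtype=float32))
lip lower (0.974, array([-3.66, -1.02], dtype=float32))
```

View pics/top12.png

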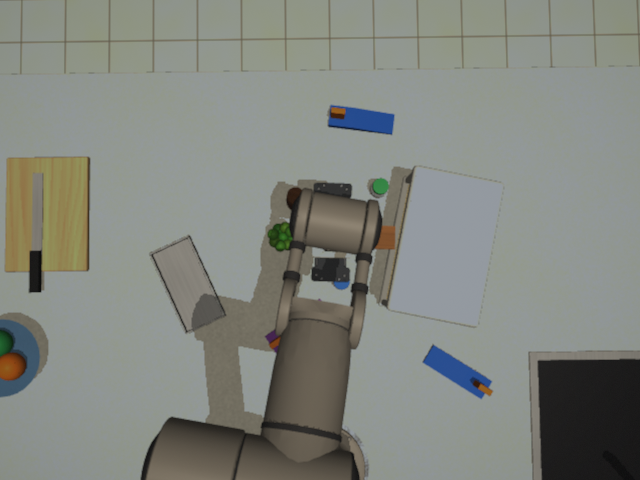

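```bash
python3 -m crank '{"xyz":[[-1,0,-0.2],[-2.5,0,-0.4],[-3,0,-0.52],[-3,0,-0.52],[-3,0,-0.52],[-3,0,-0.52],[-3,0,-0.52],[-3,0,-0.52],[-3,0,-0.52],[-3,0,-0.52],[-3,0,-0.52],[-3,0,-0.52],[-2.7,0,-0.42],[-1,0,0],[0,0,0]],"roll":[0,0,0,0,0,0,0,0,0,0,0,0,0,0,0]}'
python3 -m crank '{"xyz":[[0,0,0],[0,0,0],[0,0,0],[0,0,0],[0,0,0],[0,0,0],[0,0,0],[0,0,0],[0,0,0],[0,0,0],[0,0,0],[0,0,0],[0,0,0],[0,0,0],[0,0,0]],"roll":[2,4,5,5,5,6,6,6,5,5,5,5,4,0,0]}'
python3 - <<'E'
from cmp import *
c=robot.calibration("wrist");np.save("cw.npy",np.array(c["pose"]))
cv2.imwrite("pics/wrist13.png",robot.read_camera("wrist")[:,:,::-1])
cv2.imwrite("pics/top13.png",robot.read_camera("top")[:,:,::-1])
cv2.imwrite("pics/side13.png",robot.read_camera("side")[:,:,::-1])
E
```

```text
time: 18.0
tool_pos: [0.5, 0.3497, 0.1948]
tool_rot: [-1.572, -0.001, -1.609]
contact_force: [0.3, 0.1, -1.4]
opening: 0.0137
time: 19.5
tool_pos: [0.501, 0.3475, 0.1956]
tool_rot: [-1.571, -0.0, -2.71]
contact_force: [-0.1, -0.0, -0.6]
opening: 0.0137
```

View pics/wrist13.png

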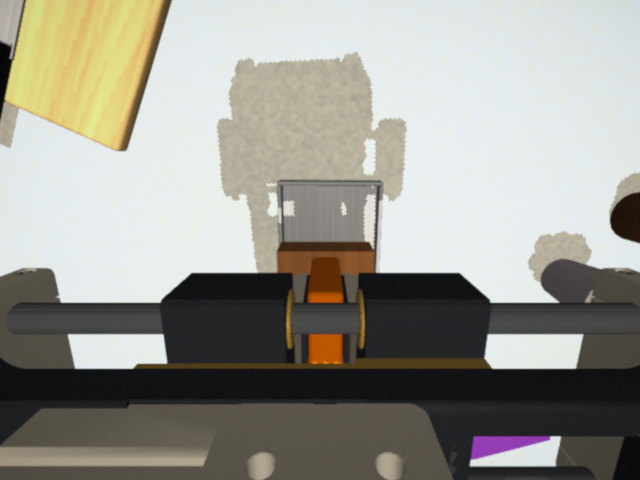

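View pics/side13.png

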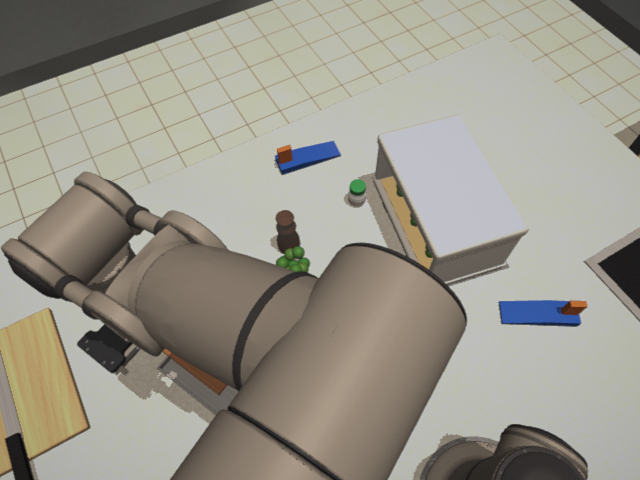

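View pics/top13.png

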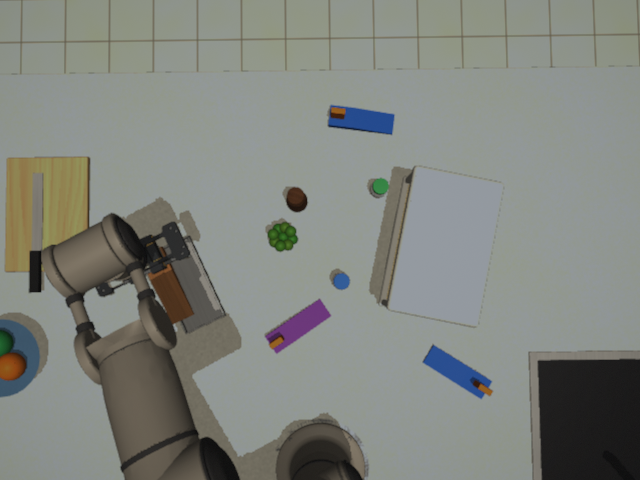

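```bash
python3 - <<'E'
from h import *
np.set_printoptions(precision=4,suppress=True)
c={"intrinsics":robot.calibration("wrist")["intrinsics"],"pose":np.load("cw.npy")}
a,b=[onz("",p,.022,c) for p in((278.5,181),(382,181))];print(a,b,(a+b)/2,np.linalg.norm(a-b))
u=np.array([-.908,-.4186,0]);print("tray centre",(a+b)/2+.1075*u)
E
python3 -m crank '{"xyz":[[0.2,1,0.35],[0.2,1.5,0.4],[0,2,0],[0,2,0],[0,2,0],[0,2,0],[0,2,0],[0,1.5,0],[0,1,0],[0,0,0],[0,0,0]],"roll":[0,0,0,0,0,0,0,0,0,0,0]}'
```

```text
[0.5214 0.4071 0.022 ] [0.5638 0.315  0.022 ] [0.5426 0.3611 0.022 ] 0.10139735843753045
tray centre [0.445  0.3161 0.022 ]
time: 20.75
tool_pos: [0.5005, 0.34, 0.046]
tool_rot: [-1.571, 0.0, -2.71]
contact_force: [0.7, -0.5, -0.2]
opening: 0.0139
```

```bash
python3 -m crank '{"xyz":[[0,0.5,0],[0,0.4,0],[0,0.3,0],[0,0.2,0],[0,0.1,0],[0,0,0],[0,0,0]],"roll":[0,0,0,0,0,0,0]}'
```

```text
time: 21.45
tool_pos: [0.5004, 0.34, 0.0308]
tool_rot: [-1.571, 0.0, -2.71]
contact_force: [-0.6, -0.4, -2.2]
opening: 0.0135
```

```bash
python3 -m crank '{"xyz":[[0,0.1,0],[0,0,0],[0,0,0]],"roll":[0,0,0]}'
python3 - <<'E'
from h import *
import cv2
cv2.imwrite("pics/wrist14.png",robot.read_camera("wrist")[:,:,::-1]);print(robot.observe()["contact_force"])
E
```

```text
time: 21.75
tool_pos: [0.5004, 0.34, 0.0299]
tool_rot: [-1.571, 0.0, -2.71]
contact_force: [1.0, -0.2, 0.6]
opening: 0.0137
[ 0.0539144   1.30581326 -1.21457465]
```

View pics/wrist14.png

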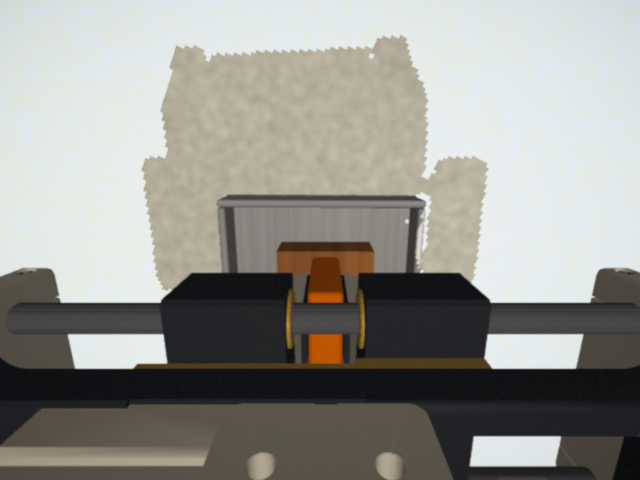

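```bash
python3 -m crank '{"xyz":[[0,0.1,0],[0,0,0],[0,0,0]],"roll":[0,0,0]}'
```

```text
time: 22.1
tool_pos: [0.5004, 0.34, 0.0298]
tool_rot: [-1.571, 0.001, -2.71]
contact_force: [-1.1, -2.1, 5.6]
opening: 0.014
```

Contact with the tray floor (5.6 N). Release and retreat.

```bash
python3 -m crank '{"xyz":[[0,0,0],[0,0,0],[0,0,0],[0,0,0],[0,0,0],[0,0,0],[0,-0.3,0],[0,-0.7,0],[0,-1.5,0],[0,-2,0],[0,-2,0],[0,-2,0],[0,-2,0],[0,-2,0],[0,-2,0],[0,-1,0]],"roll":[0,0,0,0,0,0,0,0,0,0,0,0,0,0,0,0]}' 0.3
python3 -m crank '{"xyz":[[-2,0,0],[-2.5,0,0],[-2.5,0,0],[-2.5,0,0],[-2.5,0,0],[-1.5,0,0],[0,0,0],[0,0,0]],"roll":[0,0,0,0,0,0,0,0]}'
python3 - <<'E'
from cmp import *
np.set_printoptions(precision=4,suppress=True)
c=robot.calibration("wrist");np.save("cw.npy",np.array(c["pose"]))
for n in("wrist","top","side"): cv2.imwrite(f"pics/{n}15.png",robot.read_camera(n)[:,:,::-1])
run(cv2.imread("pics/top15.png"))
E
```

```text
time: 23.7
tool_pos: [0.5009, 0.3403, 0.1864]
tool_rot: [-1.571, 0.004, -2.71]
contact_force: [-0.6, -0.5, 0.7]
opening: 0.0319
time: 24.5
tool_pos: [0.6224, 0.3962, 0.183]
tool_rot: [-1.571, -0.002, -2.71]
contact_force: [-0.6, -0.7, -0.2]
opening: 0.0323
top rear (0.932, array([-3.87, -0.6 ], dtype=float32))
top bottom corner (0.973, array([-3.8 , -0.79], dtype=float32))
lip upper (0.954, array([-3.71, -0.42], dtype=float32))
lip lower (0.974, array([-3.67, -1.02], dtype=float32))
```

View pics/wrist15.png

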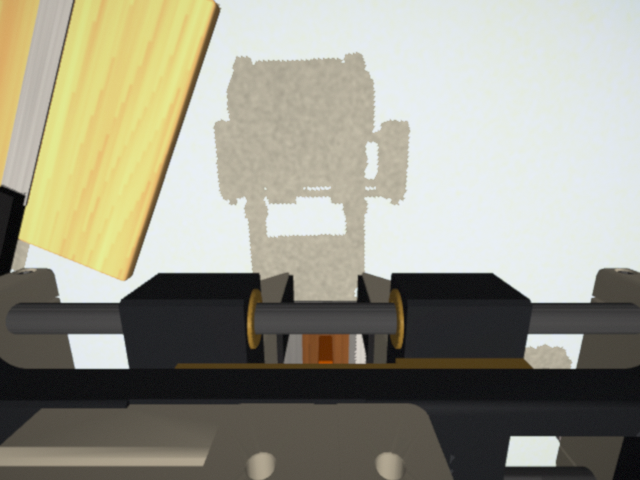

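View pics/side15.png

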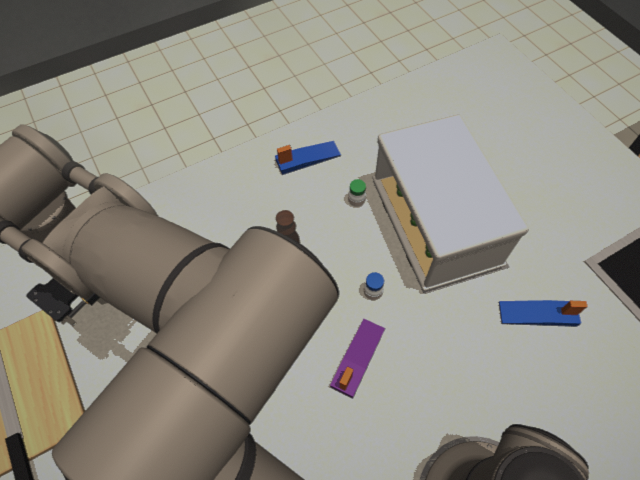

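View pics/top15.png

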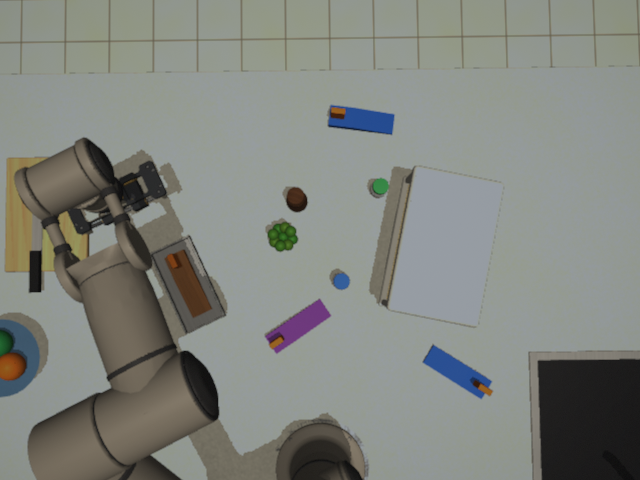

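Run:
```python
from cell import robot
o=robot.observe();print(o["time"],abs(o["qvel"]).max(),o["contact_force"])
print(robot.hand_in())
```

```text
24.65 0.004488578356395349 [-0.2115317   0.52709508 -0.82957043]
the job is handed in; nothing more can be done
None
```

I worked the wedge loose by its orange fin and laid it flat in the middle of the steel tray. Then I let go, moved the arm clear and handed in at 24.7 s; no verdict was reported.

- **Freeing the wedge:** I swung it about 0.3 rad each way around the bar, with 3 to 4 mm of outward travel per swing. Once the box had stopped settling, I slid it out slowly (about 30 mm/s) and lifted it clear.
- **Wedge in the tray:** By eye, the last top picture shows its middle at the tray's centre (about pixel 188, 284 for both). It met the tray floor at 5.6 N before I released it. I did not measure its tilt or height separately.
- **Grow box:** In the top pictures the box stopped moving before the wedge came out and stayed put through to the last picture. It stands level going by that and by how far the wedge had come out; I did not measure its tilt directly.
- **Box drag (least certain):** The lid moved about 8 mm in the picture. Roughly half of that is the box tipping down to level, so I estimate 3 to 4 mm of drag against the 8 mm limit. The camera is too coarse to pin this down.
- **Bystanders:** The jars, the mill and the herb pot stand at the same pixels as at the start.

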